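Set the shaft flat under the setscrew and tighten it

TASK

The lever shaft of the blue drive hub is loose. Swing its lever upright so that the flat of the shaft faces the setscrew on top, then take the T-handle hex key from its stand, feel it down into the brass setscrew and turn it clockwise until the screw is just snug on the flat (about 0.2 Nm); do not overtighten it. Leave the key standing fully down in the screw, and leave the bottle, meter, board and dish where they are.

Things in the scene. Friction and masses are not known exactly. Their poses are not given: they have to be found in the camera images.
- hub: Drive hub fixed to the bench: dark base plate 120 x 100 x 10 mm, blue block 60 x 60 mm up to z 98 mm. Origin: centre of the underside. Its x axis runs along the horizontal shaft (axis 65 mm above the bench), z is up. On top, over its centre, stands the brass setscrew.
- shaft (a joint): Turn of the shaft and its lever about the hub's +x axis, rad (right-handed: positive leans the lever to the hub's -y). 0: lever upright, flat facing straight up at the setscrew. It stays where it is left.
- lever_grip (a point): Middle of the red round lever pin (14 mm thick, 42 mm long, parallel to the shaft), 50 mm from the shaft axis. It lies 78 mm from the hub's origin along the hub's -x, so a dark lever arm (10 x 20 mm) stands 22 to 32 mm behind it on the hub side. Moves with the lever.
- screw_mouth (a point): Fixed point of the hub on the setscrew's vertical axis, 110 mm above the bench; the screw's top starts within 1.3 mm of it. Brass, hexagonal outside, 26 mm wide; hex socket opening up: 15 mm across flats, 15 mm deep, lead-in 2 mm wide and 3.5 mm deep. At the start a corner of the hex lies up to 0.3 rad either side of the hub's x axis, unmeasured; a key over 0.14 rad out of line rests on the lead-in until turned.
- hex_key: T-handle hex key, 160 g: steel hex stem 14 mm across flats and 94 mm long, below an orange cross bar 80 x 16 x 20 mm. Origin: centre of the stem's lower end; z points up along the stem to the bar, x runs along the bar; the bar's middle is 104 mm above the origin. Two corners of the hex lie on its x axis. It stands loosely in the stand, its end 10 mm above the bench.
- key_stand: Grey block 70 x 70 x 45 mm fixed to the bench with a 19 mm round hole, 35 mm deep, in which the key stands. Origin: centre of the underside.
- bottle: White dispensing bottle with red nozzle, 32 mm thick, 90 mm tall. Origin: centre of the underside. Bystander.
- meter: Yellow and grey handheld meter lying face up, 140 x 72 x 43 mm. Origin: centre of the underside. Bystander.
- board: Green circuit board lying flat, 62 x 110 x 18 mm. Origin: centre of the underside. Bystander.
- parts_dish: Grey round dish of small hardware, 67 mm wide, 24 mm tall. Origin: centre of the underside. Bystander.
- shaft_bar: The steel shaft in the hub: 22 mm round bar with one flat 2 mm deep on its own +z side. Origin on the shaft axis over the hub's centre, x along the axis; turns with the lever against light friction (0.15 Nm).
- screw_axis (a point): Point on the setscrew's axis at the height of the shaft axis. Clockwise (from above) tightens: the screw sinks 4 mm a radian, almost freely (0.06 Nm), and meets the flat after 0.5 to 1.4 rad (differs each time; sooner on the round). Then the torque climbs within some 0.2 rad: clamped from 0.14 Nm, flat crushed above 0.32 Nm; stop at about 0.2 Nm. It stays where it is left.

How it is judged (in metres and radians):
On the way, in this order (a step that is already met when the one before it is completed fails the run):
1. the shaft is turned until its flat faces the setscrew (within 0.15 rad) (value of joint shaft between -0.15 and 0.15 rad), for 0.2 s.
2. the hex key stands in the socket of the setscrew, its end less than 100 mm above the bench (horizontal distance between hex_key and screw_mouth below 0.003 m and z of hex_key in the frame of hub below 0.1 m and angle between hex_key's own z axis and vertical below 0.15 rad), for 0.2 s.
3. the setscrew clamps the shaft (contact force between shaft_bar and anything else above 12 N), for 0.2 s.
At the end, for the whole second after the job is handed in: The setscrew presses on the shaft with more than 12 N, the flat faces it within 0.15 rad, and the key is released and at rest, upright within 0.15 rad and with its end less than 100 mm above the bench, down in the socket (all of step 1 and all of step 2 and contact force between shaft_bar and anything else above 12 N and linear speed of hex_key below 0.02 m/s); the robot touches nothing.
It fails at once if the setscrew is overtightened (more than 45 N on the shaft) (contact force between shaft_bar and anything else above 45 N).
It fails at once if a bystander (bottle, meter, board or dish) is moved by more than 30 mm (distance of any of bottle, meter, board, parts_dish from where it was at the start of the episode above 0.03 m).
It also fails if it takes over 72 s, if anything falls off the work surface, if the arm or the gripper's body presses on something with over 40 N, if the wrist force passes 120 N, or if a joint passes its speed limit or range.

ROBOT

A 6-joint arm with a two-finger parallel gripper is mounted at the origin on a cart in front of the work surface, level with it; the furniture and walls round the work are solid. World frame = base frame: x ahead of the robot, y to its left, z up, the work surface at z = 0. Lengths are in mm, angles in rad, forces in N, time in s.
With the tool pointing down it reaches from about 350 to 975 mm from the base axis. Payload 7.1 kg.
Tool frame: the origin (TCP) lies midway between the tips of the shut fingers; the grasp point (between the pads) lies ctrl.tcp_to_grasp behind it (ctrl.tcp_to_grasp is the distance from the TCP to the grasp point, in mm); z points along the fingers, y is the direction in which the jaws open and shut (so a half turn about z gives the same grasp; the last joint's range is limited). The gripper opens to 88 mm and grips with 3 to 60 N. Pads are 20 mm wide; open, the fingers measure 115 mm over their backs; the gripper's body (75 mm by 178 mm) begins 61 mm behind the grasp point.
Start: joints at [-1.201, 0.423, 1.63, -0, 1.089, -0.019], TCP at [236.94, -578.329, 222.675] pointing down, gripper open.
Joint ranges: [-3, 3], [-0.9, 2.11], [0.09, 2.58], [-1.31, 4.45], [0.11, 2.69], [-2.54, 2.54]. Speed limits (rad/s): [2.39, 2.39, 3.01, 3.14, 3.14, 3.14].

INTERFACE

Orientations are given as a rotation vector (axis times angle).
In Python, from workcell import ctrl gives the robot as it stands.
- The arm moves only by the tool play_rows, never from a script. Its argument "increments" is text: rows parted by semicolons, each of 5 numbers parted by spaces: the opening, from 0 (shut) to 1 (fully open), then the shift along the world's x, y, z in m, then the turn about the world's z in degrees. A call has 1 to 20 rows; each row shifts and turns the commanded pose from where the row before left it; what a row does not reach is not made up. A row lasts 1/10 s, in which the tool goes at most 50 mm and 8.59 degrees, less where a joint would pass 70% of its speed; a pose out of reach is approached as far as the arm can. A call is refused whole if a number of a shift passes 0.05 or a number of a turn 8.59, either way. A call with a gripper value outside its range is refused whole. The fingers move at their own pace and stop on an object; the grip force is fixed at half the most. Time passes only in rows, so rows that do not move let the fingers close. It gives the time, the measured TCP pose, the force and the opening at its end, in the units of the state.
- ctrl.get_obs(): the state, without advancing time (a new reading comes with each control period).
- ctrl.get_image(name): name is "scene" or "side" or "wrist"; returns a dict with "img" (400x640x3 uint8, red, green, blue), "range_z" (400x640 float32, mm along the optical axis (not along the pixel's ray), 0 where there is no reading), "vertical_fov" (degrees; the focal length in pixels is half the picture's height over the tangent of half this angle, whatever the lens; pixels are square), "cx", "cy" (the principal point, pixels), "origin" and "attitude" of the camera in the world. Camera axes: x right, y down, z forward; pixel columns grow to the right and rows downward; lengths in mm; the calibration is good to about 2 mm. A picture is of the moment at which its call begins.
- ctrl.close_job(): hands the job in, once; it reports no verdict.
The state is a dict: "t": time; "qpos": joint angles; "qvel": joint speeds; "joint_torque": joint torques, N m; "ee_pos": TCP position; "orientation": TCP orientation; "ft_force": force on the tool from outside, world axes, zero at the start; "moment": the same for the moment, N m; "width": finger opening in mm.
Only numpy, scipy, OpenCV 4.12 (cv2) and the standard library are available. Lean on these libraries where they do the work, as an engineer would, in place of code of your own. Each camera call takes 0.05 s, during which the arm holds its last target. There are 200 camera calls.

## Working session

There is one attempt and no reset: what is moved stays moved. The work goes in short steps, Python scripts to look and compute and a tool call to move; the robot and the scene stay as the last step left them, time stands still between calls to the robot, and variables do not carry over. Pictures are saved under pics/ and viewed, on a budget of 10 in all, crops included, one or two more only if the job needs it, and the job is handed in when it is done.

Besides the shell and the picture viewer there is one more tool, called after ">>>" in YAML: its name, and indented under it one key for each argument. play_rows: Moves the arm, as the interface text tells. Its arguments: {"type":"object","properties":{"increments":{"type":"string"}},"required":["increments"]}

```bash
mkdir -p pics
cat > h.py <<'E'
import numpy as np, cv2
from workcell import ctrl
from scipy.spatial.transform import Rotation as R
def cam(n):
    d=ctrl.get_image(n); a=np.array(d["attitude"],float)
    d["R"]=R.from_rotvec(a.ravel()).as_matrix() if a.size==3 else a
    d["f"]=200/np.tan(np.radians(d["vertical_fov"])/2); return d
def pts(d):
    v,u=np.mgrid[:400,:640]; z=d["range_z"]
    p=np.stack([(u-d["cx"])/d["f"]*z,(v-d["cy"])/d["f"]*z,z],-1)
    return p@d["R"].T+np.array(d["origin"])
def save(d,n): cv2.imwrite("pics/"+n,d["img"][:,:,::-1])
E
python3 - <<'E'
from h import *
a=cam("scene");b=cam("side")
for n,d in (("scene",a),("side",b)): print(n,d["attitude"],d["origin"],d["f"],d["cx"],d["cy"])
cv2.imwrite("pics/a.png",cv2.resize(np.vstack([a["img"],b["img"]])[:,:,::-1],None,fx=.75,fy=.75))
o=ctrl.get_obs();print(o,ctrl.tcp_to_grasp)
E
```

```text
scene [-0.78485884  2.54108903 -1.16081316] [103.55483886 709.38399372 827.52751988] 449.3118965185076 328.24520747312926 202.1838601781616
side [-1.95026412  0.01490147 -0.04224169] [ 522.22519274 -868.08609814  455.07369371] 391.06789743181764 319.534094358458 192.49660840227625
{'t': 0.1, 'qpos': array([-1.20095106e+00,  4.23756908e-01,  1.63061456e+00,  4.00846506e-07,
        1.08861473e+00, -1.89967301e-02]), 'qvel': array([-0.00010274, -0.00130343, -0.00237983,  0.00131161,  0.00165858,
        0.00125651]), 'joint_torque': array([ 8.40668326e-04, -5.45616317e+01, -2.74323839e+01,  6.45527872e-02,
        1.87988573e-02, -5.12551264e-05]), 'ee_pos': array([ 236.78923334, -577.85580669,  221.98374331]), 'orientation': array([-3.08105777e+00, -6.06685512e-01,  3.81315162e-04]), 'ft_force': array([-0.01108379, -0.13642172, -0.05899955]), 'moment': array([-0.00491316,  0.02161148, -0.00725176]), 'width': 87.9262833139007} 18.700000000000003
```

View pics/a.png

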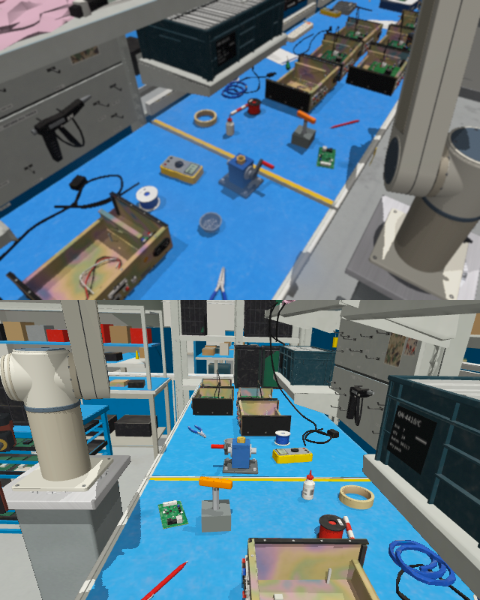

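The scene view shows the hub near (316,233) full-res with the red lever pin toward the robot at about (355,222), and the key in its stand at (405,165). In the side view the hub is at about (320,205), the lever at (290,195), the key bar at (287,243) and the stand at (287,290). Next I'll measure with colour masks and depth.

Run:
```python
from h import *
boxes={"scene":dict(key=(370,135,440,205),hub=(285,190,375,265)),"side":dict(key=(255,225,325,320),hub=(270,175,350,235))}
tiles=[]
for n in boxes:
    d=cam(n);P=pts(d);hsv=cv2.cvtColor(d["img"],cv2.COLOR_RGB2HSV)
    H,S,V=[hsv[...,i].astype(int) for i in range(3)]
    m={"orange":(H>=7)&(H<=17)&(S>180)&(V>120),"red":((H<6)|(H>174))&(S>150)&(V>80),"brass":(H>=16)&(H<30)&(S>80)}
    for b,(x0,y0,x1,y1) in boxes[n].items():
        w=np.zeros((400,640),bool);w[y0:y1,x0:x1]=1
        for c,k in m.items():
            q=k&w&(d["range_z"]>0)&(P[...,2]>20)
            if q.sum()>8:
                p=P[q];v,u=np.nonzero(q);print(n,b,c,q.sum(),"px",u.mean().round(1),v.mean().round(1),"med",np.median(p,0).round(1),"lo",np.percentile(p,3,0).round(1),"hi",np.percentile(p,97,0).round(1))
        t=cv2.resize(d["img"][y0:y1,x0:x1],(400,300) if 1 else None,interpolation=cv2.INTER_CUBIC);tiles.append(t)
        # top surfaces
        for z0,z1 in ((40,49),(6,14),(93,102),(105,118)):
            q=w&(P[...,2]>z0)&(P[...,2]<z1)&(d["range_z"]>0)
            if q.sum()>15: 
                r=cv2.minAreaRect(P[q][:,:2].astype(np.float32)); print("  slab",n,b,z0,z1,q.sum(),np.round(r[0],1),np.round(r[1],1),round(r[2],1))
cv2.imwrite("pics/b.png",np.vstack([np.hstack(tiles[:2]),np.hstack(tiles[2:])])[:,:,::-1])
```

```text
scene key orange 137 px 407.4 155.0 med [ 490.9 -249.5  122.5] lo [ 453.7 -263.9  113.8] hi [ 522.5 -239.8  126. ]
  slab scene key 40 49 433 [ 528.4 -336. ] [ 89.6 278.9] 25.9
  slab scene key 6 14 200 [ 535.6 -347.4] [184.6 339.3] 34.0
  slab scene key 105 118 94 [ 489.1 -248.3] [16.6 80.3] 86.5
scene hub red 50 px 356.1 219.1 med [481.7  27.1  99.5] lo [463.7  23.   95.5] hi [501.8  30.6 102.3]
scene hub brass 93 px 323.4 213.2 med [560.7  57.  107.4] lo [503.9  37.2  75.1] hi [571.4  72.8 112. ]
  slab scene hub 40 49 61 [554.9  87.4] [67.3 20.6] 16.8
  slab scene hub 6 14 652 [ 5.561e+02 -2.000e-01] [224.4 120.1] 86.9
  slab scene hub 93 102 477 [525.1  56.4] [137.5  69.9] 7.7
  slab scene hub 105 118 76 [536.8  50. ] [77.8 30.6] 21.7
side key orange 306 px 287.2 245.7 med [ 491.3 -263.9  112.7] lo [ 455.5 -271.9  105.7] hi [ 528.1 -255.1  119.9]
side key brass 521 px 287.4 243.2 med [ 491.4 -262.3  117.8] lo [ 455.6 -271.6  106.5] hi [ 528.  -249.3  123.8]
  slab side key 40 49 814 [ 491.  -257.2] [69.9 73.3] 4.3
  slab side key 6 14 261 [ 516. -134.] [334.6  69.9] 82.4
  slab side key 93 102 37 [ 490.6 -261.1] [ 8.  14.5] 85.2
  slab side key 105 118 279 [ 490.4 -263.3] [ 9.1 79. ] 81.7
side hub red 81 px 289.6 195.0 med [485.2  17.4  94.6] lo [465.8  13.2  88.7] hi [502.5  21.3  99.3]
side hub brass 92 px 321.1 186.1 med [562.   50.3 105.4] lo [549.6  45.2  96.1] hi [574.9  71.  110.4]
  slab side hub 40 49 86 [554.6  37.1] [25.1 80.8] 79.9
  slab side hub 6 14 611 [530.3 197.3] [378.9 268.2] 88.1
  slab side hub 93 102 270 [528.1  51.3] [141.5  73.3] 12.6
  slab side hub 105 118 47 [561.9  59.1] [26.6 27.1] 14.1
```

View pics/b.png

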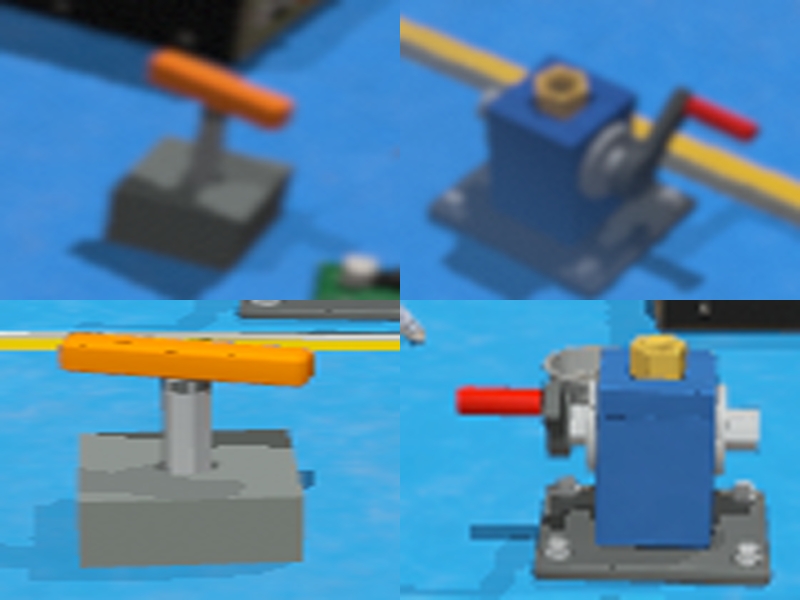

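>>> play_rows:
  increments: "1 0 0 0.04 0;1 0 0 0.04 0;1 0.028 0.035 0.005 8.5;1 0.028 0.035 0.005 8.5;1 0.028 0.035 0 8.5;1 0.028 0.035 0 8.5;1 0.028 0.035 0 8.5;1 0.028 0.035 0 8.5;1 0.028 0.035 0 8.5;1 0.028 0.035 0 8.5;1 0.028 0.035 0 8.5;1 0 0 0 8.5;1 0 0 0 8.5;1 0 0 0 8.5;1 0 0 0 8.5;1 0 0 0 8.5;1 0 0 0 8.5;1 0 0 0 8.5;1 0 0 0 8.5;1 0 0 0 8.5"

```text
t: 2.2
ee_pos: [488.8, -263.2, 312.5]
orientation: [-0.12, -3.139, -0.0]
ft_force: [-0.4, 0.3, -0.5]
width: 87.7
```

Run:
```python
from h import *
d=cam("wrist");save(d,"c.png");print(d["origin"],d["R"].round(3),d["f"],d["cx"],d["cy"]);o=ctrl.get_obs();print(o["t"],o["ee_pos"],o["qpos"],o["orientation"])
```

```text
[ 412.64211655 -256.80937549  475.84395957] [[ 0.076  0.958  0.278]
 [ 0.997 -0.073 -0.021]
 [ 0.     0.278 -0.96 ]] 276.66034208968244 317.463079563243 197.00836674969761
2.25 [ 488.79494463 -263.25849277  312.49282281] [-5.15439985e-01  2.26070007e-01  1.69463887e+00 -6.59619564e-05
  1.22124910e+00 -2.01738977e+00] [-1.08074932e-01 -3.13938040e+00 -1.79187651e-04]
```

View pics/c.png

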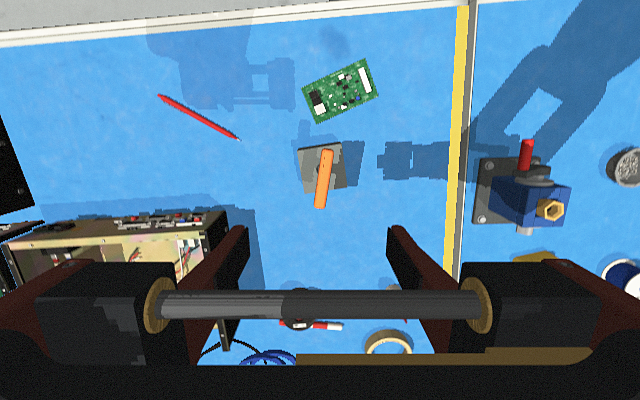

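The wrist view shows the key bar at about (323,178), the stand at (321,167), the hub block at (530,200), the screw at (551,209) and the red pin at (526,155). I'll measure the key from here, then move over to the hub.

```bash
cat >> h.py <<'E'
def plane(d,uv,z):
    uv=np.atleast_2d(uv).astype(float)
    r=np.c_[(uv[:,0]-d["cx"])/d["f"],(uv[:,1]-d["cy"])/d["f"],np.ones(len(uv))]@d["R"].T
    o=np.array(d["origin"]); return o+r*((z-o[2])/r[:,2])[:,None]
def mask(d,c,box):
    hsv=cv2.cvtColor(d["img"],cv2.COLOR_RGB2HSV);H,S,V=[hsv[...,i].astype(int) for i in range(3)]
    m={"orange":(H>=5)&(H<=18)&(S>170)&(V>110),"red":((H<6)|(H>174))&(S>150)&(V>60),"brass":(H>=16)&(H<30)&(S>80)}[c]
    w=np.zeros((400,640),bool);x0,y0,x1,y1=box;w[y0:y1,x0:x1]=1
    return m&w
def rect(p):
    (c,s,a)=cv2.minAreaRect(p[:,:2].astype(np.float32))
    return np.round(c,1),np.round(s,1),round((a if s[0]>s[1] else a+90),1)
E
python3 - <<'E'
from h import *
d=cam("wrist");P=pts(d)
m=mask(d,"orange",(290,130,350,220));p=P[m&(d["range_z"]>0)]
print(m.sum(),"z pct",np.percentile(p[:,2],[3,25,50,75,97]).round(1))
t=p[np.abs(p[:,2]-np.percentile(p[:,2],80))<4];print("top",rect(t),t.mean(0))
v,u=np.nonzero(m);print("plane124",rect(plane(d,np.c_[u,v],124)))
g=(P[...,2]>41)&(P[...,2]<49)&(d["range_z"]>0);g[:,:280]=0;g[:,365:]=0;g[:120]=0;g[220:]=0
print("stand",g.sum(),rect(P[g]),np.median(P[g][:,2]))
E
```

```text
265 z pct [116.3 123.1 124.2 125.  126.4]
top (array([ 490.7, -255.2]), array([15.5, 77. ]), 166.7) [ 489.59556285 -254.70404127  124.18521887]
plane124 (array([ 490.5, -255.4]), array([15.8, 78.6]), 167.0)
stand 1424 (array([ 492.6, -255.4]), array([70.3, 70. ]), 4.5) 46.49453191934526
```

>>> play_rows:
  increments: "1 0 0.04 0 0;1 0 0.04 0 0;1 0 0.04 0 0;1 0 0.04 0 0;1 0 0.04 0 0;1 0 0.04 0 0;1 0 0.04 0 0;1 0 0.04 0 0;1 0 0 0 0;1 0 0 0 0"

```text
t: 3.3
ee_pos: [488.8, 57.2, 312.6]
orientation: [-0.13, -3.139, 0.001]
ft_force: [-0.1, 0.1, -0.2]
width: 87.7
```

Run:
```python
from h import *
d=cam("wrist");P=pts(d);o=ctrl.get_obs();print(o["ee_pos"],o["orientation"],o["qpos"])
cv2.imwrite("pics/d.png",cv2.resize(d["img"][80:280,200:500],None,fx=2.6,fy=2.6,interpolation=cv2.INTER_CUBIC)[:,:,::-1])
for c in("red","brass"):
    m=mask(d,c,(200,80,480,260));m=m&(P[...,2]>60)&(P[...,2]<130);p=P[m];v,u=np.nonzero(m)
    print(c,m.sum(),u.mean(),v.mean(),np.percentile(p,[3,50,97],0).round(1).tolist(),rect(p))
m=(P[...,2]>94)&(P[...,2]<101.5);m[:80]=0;m[260:]=0;m[:,:200]=0;m[:,480:]=0
hs=cv2.cvtColor(d["img"],cv2.COLOR_RGB2HSV);m&=(hs[...,0]>100)&(hs[...,0]<125)&(P[...,0]>520)&(P[...,0]<610)&(P[...,1]>10)&(P[...,1]<110);print("block",m.sum(),rect(P[m]),np.median(P[m][:,2]))
```

```text
[488.83543356  56.42583975 312.57766502] [-1.31803012e-01 -3.13865807e+00  7.37945545e-04] [ 9.10142235e-02  1.22495589e-01  1.82173827e+00 -4.76129545e-04
  1.19758793e+00 -1.39567091e+00]
red 285 292.740350877193 172.8701754385965 [[464.6, 17.6, 96.5], [483.5, 24.1, 100.9], [503.8, 30.2, 102.8]] (array([484.8,  23.6]), array([13.2, 41.6]), 177.1)
brass 289 323.29757785467126 225.48442906574394 [[550.4, 48.0, 92.2], [562.1, 60.5, 110.6], [574.5, 72.5, 113.6]] (array([538.3,  45.4]), array([85.2, 32.9]), 27.1)
block 1225 (array([563.8,  60.6]), array([59.9, 60. ]), 177.2) 99.4266912554981
```

View pics/d.png

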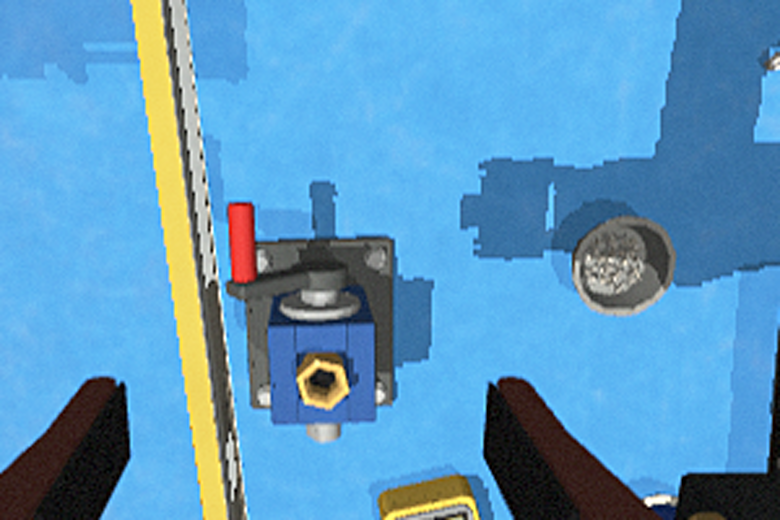

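Block centre (563.8, 60.6) with yaw −2.8°. Pin centre (484.8, 23.6), top at about 101, which matches a lever angle of about +0.95 rad and a pin-axis height of about 94. I'll grip the pin from above.

>>> play_rows:
  increments: "1 -0.0025 -0.017 -0.02 2;1 -0.002 -0.016 -0.03 0;1 0 0 -0.04 0;1 0 0 -0.04 0;1 0 0 -0.04 0;1 0 0 -0.035 0;1 0 0 -0.02 0;1 0 0 -0.012 0;1 0 0 0 0;1 0 0 0 0"

```text
t: 4.35
ee_pos: [485.0, 23.1, 76.3]
orientation: [0.077, 3.14, -0.0]
ft_force: [0.3, 0.6, 0.7]
width: 87.7
```

>>> play_rows:
  increments: "0 0 0 0 0;0 0 0 0 0;0 0 0 0 0;0 0 0 0 0;0 0 0 0 0;0 0 0 0 0;0 0 0 0 0;0 0 0 0 0"

```text
t: 5.15
ee_pos: [484.4, 23.7, 75.6]
orientation: [-0.075, -3.141, 0.0]
ft_force: [0.7, -0.7, 0.6]
width: 27.4
```

>>> play_rows:
  increments: "0 0 0 0 0;0 0 0 0 0;0 0 0 0 0;0 0 0 0 0;0 0.0001 0.0031 0.0039 0;0 0.0002 0.0035 0.0036 0;0 0.0002 0.0038 0.0032 0;0 0.0002 0.0042 0.0028 0;0 0.0002 0.0044 0.0024 0;0 0.0002 0.0046 0.002 0;0 0.0002 0.0047 0.0014 0;0 0.0002 0.0049 0.001 0;0 0.0002 0.005 0.0005 0;0 0.0001 0.0025 0.0001 0;0 0 0 0 0;0 0 0 0 0;0 0 0 0 0"

```text
t: 6.85
ee_pos: [486.5, 63.8, 97.6]
orientation: [0.074, 3.14, -0.001]
ft_force: [-3.6, -6.7, 12.7]
width: 13.1
```

Run:
```python
from h import *
o=ctrl.get_obs();print(o["ee_pos"],o["ft_force"],o["moment"],o["width"])
```

```text
[486.46142672  63.82199052  97.62550071] [-3.63288964 -6.6924097  12.73898421] [-1.26518742  0.39823298 -0.11169675] 13.147810408743402
```

>>> play_rows:
  increments: "0.5 0 0 0 0;0.6 0 0 0 0;0.6 0 0 0 0;0.6 0 0 0 0;0.6 0 0 0 0;0.6 0 0 0.01 0;0.6 0 0 0.04 0;0.6 0 0 0.05 0;0.6 -0.01 0 0.05 0;0.6 -0.02 0 0.05 0;0.6 0 0 0 0;0.6 0 0 0 0"

```text
t: 8.05
ee_pos: [458.1, 64.5, 293.6]
orientation: [0.074, 3.137, 0.001]
ft_force: [-0.0, 0.4, -0.2]
width: 52.9
```

Run:
```python
from h import *
d=cam("wrist");P=pts(d);o=ctrl.get_obs();print(o["ee_pos"],o["orientation"],o["ft_force"],o["moment"])
for n in("wrist","side","scene"):
    d=cam(n) if n!="wrist" else d;P=pts(d)
    for c in("red","brass"):
        m=mask(d,c,(0,0,640,400))&(P[...,2]>60)&(P[...,2]<130)&(P[...,0]>440)&(P[...,0]<590)&(P[...,1]>0)&(P[...,1]<100);p=P[m];v,u=np.nonzero(m)
        if m.sum()>10: print(n,c,m.sum(),np.percentile(p,[3,50,97],0).round(1).tolist(),rect(p))
d=cam("wrist");v,u=[0,0];P=pts(d)
m=(P[...,2]>94)&(P[...,2]<102)&(P[...,0]>510)&(P[...,0]<610)&(P[...,1]>10)&(P[...,1]<110);hs=cv2.cvtColor(d["img"],cv2.COLOR_RGB2HSV);m&=(hs[...,0]>100)&(hs[...,0]<125);print("block",rect(P[m]))
m=mask(d,"brass",(0,0,640,400))&(P[...,2]>60)&(P[...,0]>520)&(P[...,0]<600);v,u=np.nonzero(m);cx,cy=int(u.mean()),int(v.mean());print(cx,cy)
cv2.imwrite("pics/e.png",cv2.resize(d["img"][cy-90:cy+40,cx-75:cx+75],None,fx=4.5,fy=4.5,interpolation=cv2.INTER_CUBIC)[:,:,::-1])
```

```text
[457.56935053  64.36450611 292.07400775] [7.45160386e-02 3.14019106e+00 9.12523514e-05] [-0.44398044  0.06315328  0.399936  ] [ 0.03370107 -0.16381346 -0.01049503]
wrist red 332 [[466.2, 57.3, 113.0], [485.7, 63.9, 122.3], [506.9, 70.0, 124.5]] (array([487.2,  62.7]), array([14. , 42.7]), 177.5)
wrist brass 319 [[550.2, 48.5, 93.1], [562.0, 60.3, 110.3], [574.6, 72.3, 113.6]] (array([562.9,  60.7]), array([27.7, 25.5]), 12.7)
side red 84 [[466.3, 53.7, 110.2], [486.5, 58.2, 116.2], [506.5, 62.8, 120.9]] (array([486.4,  58. ]), array([11.2, 40.5]), 179.4)
side brass 91 [[549.6, 45.3, 95.9], [562.1, 52.2, 105.4], [574.9, 71.5, 110.4]] (array([562.6,  57.2]), array([27.6, 25.1]), 68.2)
scene red 57 [[465.2, 63.0, 116.1], [485.5, 67.0, 120.9], [504.6, 71.2, 123.9]] (array([485.8,  67.3]), array([ 8.8, 41.5]), 176.7)
scene brass 103 [[464.0, 50.5, 96.5], [559.7, 62.9, 109.3], [571.1, 73.5, 115.1]] (array([518.5,  61.3]), array([111.7,  24.7]), 0.4)
block (array([563.4,  60.6]), array([59.9, 60.5]), 177.8)
515 246
```

View pics/e.png

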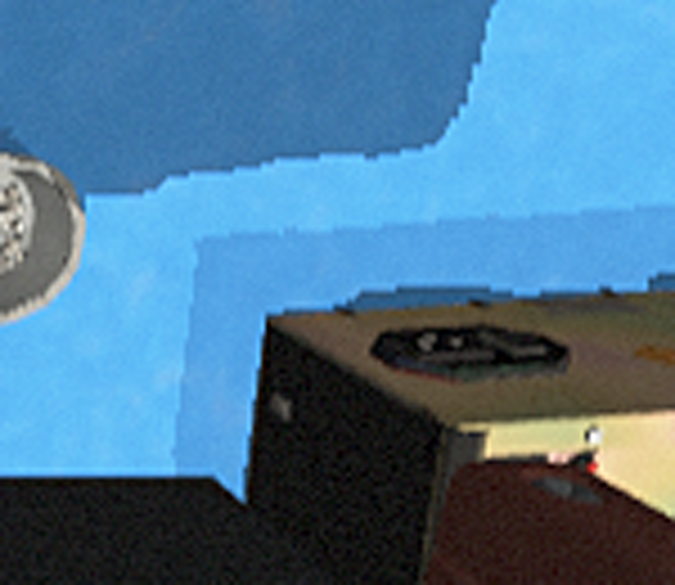

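The crop missed: it shows the dish and an enclosure, not the screw. The numbers put the pin within about 1 mm of upright (|θ| ≲ 0.04 rad). Next, the hex orientation, with the crop corrected.

Run:
```python
from h import *
d=cam("wrist");P=pts(d)
m=mask(d,"brass",(0,0,640,400))&(P[...,2]>100)&(P[...,2]<120)&(P[...,0]>540)&(P[...,0]<590)&(P[...,1]>35)&(P[...,1]<85)
zt=np.percentile(P[m][:,2],85);t=m&(np.abs(P[...,2]-zt)<2.5);v,u=np.nonzero(t);print("top z",zt,t.sum())
cnt,_=cv2.findContours(t.astype(np.uint8),cv2.RETR_EXTERNAL,cv2.CHAIN_APPROX_NONE)
c=max(cnt,key=cv2.contourArea)[:,0,:]
w=plane(d,cv2.convexHull(c)[:,0,:],110)[:,:2]; h=cv2.convexHull(w.astype(np.float32))[:,0,:]
# area centroid, corners by best hexagon-harmonic of hull radius
M=cv2.moments(h);c0=np.array([M["m10"],M["m01"]])/M["m00"]
pl=np.vstack([np.linspace(h[i],h[(i+1)%len(h)],40) for i in range(len(h))])-c0
a=np.arctan2(pl[:,1],pl[:,0]);r=np.hypot(*pl.T);g=np.linspace(-np.pi,np.pi,720,endpoint=False)
o=np.argsort(a);ri=np.interp(g,a[o],r[o],period=2*np.pi);F=(ri*np.exp(-6j*g)).mean()
print("centre",c0,"r",r.min(),r.max(),"corner angle deg",np.degrees(-np.angle(F.conj())/6*-1),np.degrees(np.angle(F.conj())/6),abs(F))
cy,cx=int(v.mean()),int(u.mean());print(cx,cy)
cv2.imwrite("pics/f.png",cv2.resize(d["img"][cy-30:cy+30,cx-40:cx+40],None,fx=8,fy=8,interpolation=cv2.INTER_CUBIC)[:,:,::-1])
```

```text
top z 112.76678696722583 164
centre [564.39862786  60.68334136] r 12.715239549103998 15.077413065918927 corner angle deg 11.206122985889102 11.206122985889102 0.31675821639342433
317 255
```

View pics/f.png

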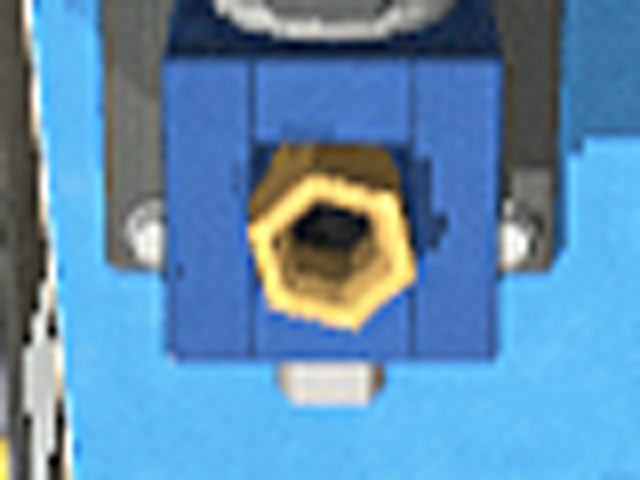

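The screw's top corner points at about +11° world (mask harmonic, and the crop agrees: corner at crop (350,325) from centre (332,250)). Centre is about (563.7, 60.6). Now to the key.

>>> play_rows:
  increments: "0.8 0.004 -0.04 0 -5;0.8 0.004 -0.04 0 -5.5;0.8 0.004 -0.04 0 0;0.8 0.004 -0.04 0 0;0.8 0.004 -0.04 0 0;0.8 0.004 -0.04 0 0;0.8 0.004 -0.04 0 0;0.8 0.004 -0.04 0 0;0.8 0 0 -0.04 0;0.8 0 0 -0.04 0;0.8 0 0 0 0;0.8 0 0 0 0"

```text
t: 9.5
ee_pos: [489.5, -255.4, 211.2]
orientation: [-0.361, -3.118, -0.002]
ft_force: [0.3, -0.4, 1.1]
width: 70.5
```

Run:
```python
from h import *
d=cam("wrist");P=pts(d);o=ctrl.get_obs();print(o["ee_pos"],o["orientation"],o["ft_force"],o["moment"])
m=mask(d,"orange",(150,30,500,380))&(P[...,0]>430)&(P[...,0]<550)&(P[...,1]>-310)&(P[...,1]<-200);p=P[m&(d["range_z"]>0)]
t=p[np.abs(p[:,2]-np.percentile(p[:,2],70))<4];print(m.sum(),"top",rect(t),np.percentile(p[:,2],[5,50,95]))
g=(np.abs(P[...,2]-46)<4)&(np.hypot(P[...,0]-491,P[...,1]+256)<52)
print("stand",rect(P[g]))
```

```text
[ 490.43452893 -255.75802458  212.66057516] [-3.61251634e-01 -3.12071984e+00  2.58901971e-06] [-1.15476607 -0.00283493  0.58587754] [ 0.08422827 -0.15696189 -0.03162303]
810 top (array([ 490.9, -255.4]), array([15.1, 77.2]), 167.2) [121.90990771 124.72930358 126.12766884]
stand (array([ 492.4, -255.4]), array([70.5, 70. ]), 4.4)
```

>>> play_rows:
  increments: "0.8 0.0005 0 -0.04 0;0.8 0 0 -0.04 0;0.8 0 0 -0.025 0;0.8 0 0 -0.012 0;0.8 0 0 0 0;0 0 0 0 0;0 0 0 0 0;0 0 0 0 0;0 0 0 0 0;0 0 0 0 0;0 0 0 0 0;0 0 0 0 0;0 0 0 0 0;0 0 0 0 0;0 0 0 0 0;0 0 0 0 0"

```text
t: 11.15
ee_pos: [490.4, -255.6, 95.0]
orientation: [-0.362, -3.121, -0.0]
ft_force: [-0.5, -0.1, 0.5]
width: 15.9
```

Run:
```python
from h import *
o=ctrl.get_obs();print(o["ee_pos"],o["orientation"],o["ft_force"],o["moment"],o["width"])
```

```text
[ 490.36190949 -255.62539911   95.04227171] [-3.61729232e-01 -3.12066906e+00 -1.33788861e-05] [-0.47249261 -0.07345877  0.5435646 ] [ 0.04884793 -0.07128666  0.02356614] 15.933820960944443
```

>>> play_rows:
  increments: "0 0 0 0.035 0;0 0 0 0.035 0;0 0 0 0.035 0;0 0 0 0.035 0;0 0.0092 0.0395 0 6.1;0 0.0092 0.0395 0 6.1;0 0.0092 0.0395 0 6.1;0 0.0092 0.0395 0 6.1;0 0.0092 0.0395 0 0;0 0.0092 0.0395 0 0;0 0.0092 0.0395 0 0;0 0.0088 0.0397 0 0;0 0 0 0 0;0 0 0 0 0"

```text
t: 12.55
ee_pos: [563.1, 61.2, 234.5]
orientation: [0.309, -3.125, 0.001]
ft_force: [0.6, -0.6, -1.5]
width: 16.0
```

Run:
```python
from h import *
o=ctrl.get_obs();print(o["ee_pos"],o["orientation"],o["ft_force"],o["moment"],o["width"])
T=[]
for n in("wrist","side","scene"):
    d=cam(n);P=pts(d)
    uv=(np.array([[563.6,60.6,z] for z in(110,150,200,250)])-d["origin"])@d["R"];uv=uv[:,:2]/uv[:,2:]*d["f"]+[d["cx"],d["cy"]]
    print(n,uv.round(1).tolist())
    x,y=uv[1].astype(int);x0=max(0,min(x-60,520));y0=max(0,min(y-60,280));print(x0,y0)
    T.append(cv2.resize(d["img"][y0:y0+120,x0:x0+120],(266*1,266),interpolation=cv2.INTER_CUBIC))
    # stem points
    for z in (155,165,175,185,195,205,215):
        m=(np.abs(P[...,2]-z)<4)&(np.hypot(P[...,0]-563.6,P[...,1]-60.6)<15)
        if m.sum()>3:
            p=P[m];print(n,z,m.sum(),p.mean(0).round(1),np.ptp(p,0).round(1))
cv2.imwrite("pics/g.png",cv2.resize(np.hstack(T),(798,266))[:,:,::-1])
```

```text
[563.08866741  61.18897742 234.45884714] [ 3.09323621e-01 -3.12508551e+00  5.08710932e-04] [ 0.60150096 -0.63402622 -1.53189236] [ 0.0980737  -0.14184873 -0.02013642] 16.01843421898982
wrist [[316.3, 191.1], [316.1, 202.0], [315.7, 221.3], [315.2, 252.0]]
256 142
side [[321.6, 183.2], [322.0, 168.2], [322.5, 148.8], [323.0, 128.6]]
261 108
side 155 20 [564.4  55.6 154.8] [12.6  7.8  7.9]
side 165 19 [564.5  56.2 164.7] [12.4  9.9  6.5]
side 175 16 [563.9  54.9 174.9] [12.3  8.2  6.6]
side 185 19 [563.9  55.3 185.1] [12.4  6.6  7.8]
side 195 23 [564.6  55.5 194.9] [15.1 11.3  7.9]
side 205 24 [564.9  55.6 204.9] [15.  13.7  7.2]
side 215 22 [564.6  55.7 214.9] [14.7 11.   7.7]
scene [[319.9, 210.6], [319.8, 197.8], [319.7, 180.9], [319.5, 162.8]]
259 137
scene 155 16 [559.5  64.9 155.8] [12.6 10.4  6.8]
scene 165 19 [560.   65.  165.5] [13.2  9.6  6.5]
scene 175 18 [560.4  64.4 175. ] [15.8  8.2  7. ]
scene 185 15 [560.2  64.5 183.9] [14.2  9.6  5.5]
scene 195 22 [559.7  64.9 195.4] [14.3 11.7  7.6]
scene 205 20 [559.9  64.7 204.9] [14.2  9.4  7.8]
scene 215 21 [559.5  64.9 215.2] [12.9  9.9  6.6]
```

View pics/g.png

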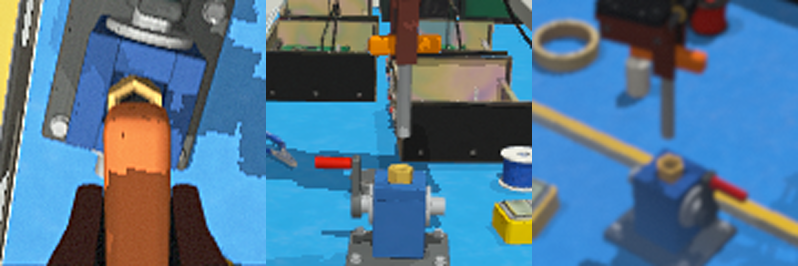

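The key hangs plumb above the screw in the side and scene views, and the lever is upright. I'll compare stem and screw columns in both fixed cameras for the residual lateral offset.

```bash
cat > off.py <<'E'
from h import *
for n in("side","scene"):
    S=[];B=[]
    for k in range(3):
        d=cam(n);P=pts(d)
        s=(P[...,2]>152)&(P[...,2]<195)&(np.hypot(P[...,0]-563.6,P[...,1]-60.6)<20)
        b=mask(d,"brass",(285,150,350,240))&(P[...,2]>99)&(P[...,2]<118)&(np.hypot(P[...,0]-563,P[...,1]-60)<22)
        # mid of left/right edge per row
        f=lambda m:np.array([[v,(np.nonzero(m[v])[0].min()+np.nonzero(m[v])[0].max())/2,np.ptp(np.nonzero(m[v])[0])+1] for v in range(400) if m[v].sum()>4])
        S.append(f(s));B.append(f(b))
    S=np.vstack(S);B=np.vstack(B)
    L=(np.array([[563.6,60.6,z] for z in(110,175)])-d["origin"])@d["R"];z=L[:,2];L=L[:,:2]/L[:,2:]*d["f"]+[d["cx"],d["cy"]]
    # deviation in mm from the assumed axis, at each
    es=(np.median(S[:,1])-L[1,0])*z[1]/d["f"];eb=(np.median(B[:,1])-L[0,0])*z[0]/d["f"]
    print(n,"stem w",np.median(S[:,2])*z[1]/d["f"],"dev",es,"brass w",B[:,2].max()*z[0]/d["f"],"dev",eb,"right axis",d["R"][:,0].round(3))
E
python3 off.py
```

```text
side stem w 14.839795121780636 dev 0.7134870826672911 brass w 27.883249371025503 dev -1.4383178590782133 right axis [ 0.999 -0.031  0.023]
scene stem w 16.01820287527574 dev 0.6006017599283319 brass w 23.832048980777287 dev 1.3573406690623981 right axis [-0.827 -0.562  0.005]
```

Offsets conflict at the 1 mm level, where one pixel is about 2.4 mm. I'll shift −1 mm in x and feel down in steps.

>>> play_rows:
  increments: "0 -0.001 0 -0.012 0;0 0 0 -0.012 0;0 0 0 -0.01 0;0 0 0 -0.003 0;0 0 0 -0.002 0;0 0 0 -0.001 0;0 0 0 -0.001 0;0 0 0 -0.001 0;0 0 0 0 0"

```text
t: 13.9
ee_pos: [562.6, 60.4, 193.4]
orientation: [-0.306, 3.126, -0.0]
ft_force: [-2.1, -1.5, 1.1]
width: 15.9
```

```bash
cat > s.py <<'E'
from h import *
import sys
o=ctrl.get_obs();r=o["orientation"];print("t",round(o["t"],2),o["ee_pos"].round(2),"yaw",np.degrees(2*np.arctan2(r[1],r[0])).round(2),"F",o["ft_force"].round(2),"M",o["moment"].round(3),"w",round(o["width"],2),"q6",o["qpos"][5].round(3))
E
python3 s.py
```

```text
t 13.9 [562.64  60.42 193.42] yaw 191.18 F [-2.08 -1.46  1.12] M [-0.24   0.146 -0.013] w 15.89 q6 -1.68
```

>>> play_rows:
  increments: "0 -0.0005 -0.0005 -0.001 0;0 0 0 -0.001 0;0 0 0 -0.001 0;0 0 0 -0.001 0;0 0 0 0 0"

```text
t: 14.4
ee_pos: [561.7, 60.0, 188.5]
orientation: [0.306, -3.126, 0.0]
ft_force: [-1.2, -1.5, -2.8]
width: 16.0
```

```bash
python3 s.py
```

```text
t 14.4 [561.69  59.98 188.5 ] yaw -168.82 F [-1.22 -1.49 -2.82] M [-0.366  0.239  0.039] w 15.96 q6 -1.68
```

>>> play_rows:
  increments: "0 -0.0003 -0.0004 -0.001 0;0 0 0 -0.001 0;0 0 0 -0.001 0;0 0 0 -0.001 0;0 0 0 -0.001 0;0 0 0 -0.001 0;0 0 0 0 0"

```text
t: 15.1
ee_pos: [561.7, 59.7, 182.8]
orientation: [0.306, -3.126, -0.0]
ft_force: [-1.5, 0.3, -0.9]
width: 15.7
```

```bash
python3 s.py
```

```text
t 15.1 [561.68  59.67 182.82] yaw -168.83 F [-1.52  0.27 -0.92] M [-0.047  0.261 -0.034] w 15.72 q6 -1.681
```

>>> play_rows:
  increments: "0 -0.0003 0 -0.0005 0;0 0 0 -0.0005 0;0 0 0 -0.0005 0;0 0 0 -0.0005 0;0 0 0 0 0"

```text
t: 15.6
ee_pos: [561.5, 59.7, 181.0]
orientation: [-0.306, 3.126, -0.0]
ft_force: [-1.1, -0.2, -2.0]
width: 15.7
```

```bash
python3 s.py
```

```text
t 15.6 [561.55  59.68 181.01] yaw 191.18 F [-1.09 -0.23 -1.95] M [-0.099  0.162  0.009] w 15.65 q6 -1.681
```

>>> play_rows:
  increments: "0 0 0 -0.0004 -6;0 0 0 -0.0004 -6;0 0 0 -0.0004 -6;0 0 0 -0.0004 -6;0 0 0 0 0"

```text
t: 16.1
ee_pos: [561.5, 60.2, 179.8]
orientation: [0.353, 3.122, 0.001]
ft_force: [-2.7, 2.5, 4.2]
width: 15.9
```

```bash
python3 s.py
```

```text
t 16.1 [561.47  60.17 179.84] yaw 167.11 F [-2.65  2.46  4.25] M [0.519 0.555 0.019] w 15.93 q6 -1.261
```

>>> play_rows:
  increments: "0 0 0 -0.0004 -5;0 0 0 0 0"

```text
t: 16.3
ee_pos: [561.6, 60.2, 179.5]
orientation: [0.484, 3.104, 0.001]
ft_force: [-2.6, 3.0, 4.5]
width: 15.7
```

```bash
python3 s.py
```

```text
t 16.3 [561.6   60.18 179.48] yaw 162.26 F [-2.62  2.99  4.54] M [0.801 0.599 0.036] w 15.72 q6 -1.177
```

```bash
cat > s.py <<'E'
from h import *
L=[ctrl.get_obs()]
for k in range(2): ctrl.get_image("wrist");L.append(ctrl.get_obs())
o=L[-1];r=o["orientation"];f=lambda k:np.mean([x[k] for x in L],0)
print("t",round(o["t"],2),f("ee_pos").round(2),"yaw",np.degrees(2*np.arctan2(r[1],r[0])).round(2),"F",f("ft_force").round(2),"M",f("moment").round(3),"Mz",[round(x["moment"][2],3) for x in L],"w",round(o["width"],2))
E
python3 s.py
```

```text
t 16.4 [561.63  60.15 179.48] yaw 162.38 F [-2.5   2.77  4.76] M [0.81  0.604 0.008] Mz [np.float64(0.036), np.float64(0.006), np.float64(-0.019)] w 15.92
```

>>> play_rows:
  increments: "0 -0.0004 0.0005 -0.0004 -5;0 0 0 0 0"

```text
t: 16.6
ee_pos: [561.6, 60.4, 179.1]
orientation: [0.619, 3.079, 0.001]
ft_force: [-1.9, 2.3, 5.1]
width: 15.7
```

```bash
python3 s.py
```

```text
t 16.7 [561.6   60.39 179.12] yaw 157.36 F [-2.08  1.99  5.06] M [ 0.66   0.412 -0.022] Mz [np.float64(0.012), np.float64(0.012), np.float64(-0.09)] w 16.27
```

>>> play_rows:
  increments: "0 -0.0002 0.0003 -0.0004 -5;0 0 0 0 0"

```text
t: 16.9
ee_pos: [561.6, 60.6, 178.8]
orientation: [0.754, 3.048, 0.001]
ft_force: [-1.6, 2.1, 4.7]
width: 16.0
```

```bash
python3 s.py
```

```text
t 17.0 [561.55  60.61 178.75] yaw 152.35 F [-1.57  1.8   5.02] M [ 0.566  0.308 -0.013] Mz [np.float64(-0.008), np.float64(-0.045), np.float64(0.014)] w 16.03
```

```bash
sed -i 's/range(2)/range(4)/; s/"Mz",\[round(x\["moment"\]\[2\],3) for x in L\]/"sd",np.std([x["moment"][2] for x in L]).round(3)/' s.py; echo ok
```

```text
ok
```

>>> play_rows:
  increments: "0 -0.0002 0.0003 -0.0003 -5;0 0 0 0 0"

```text
t: 17.2
ee_pos: [561.5, 60.8, 178.4]
orientation: [0.884, 3.013, 0.001]
ft_force: [-0.8, 0.7, 5.1]
width: 15.8
```

```bash
python3 s.py
```

```text
t 17.4 [561.45  60.83 178.41] yaw 147.41 F [-0.98  1.77  5.46] M [ 0.532  0.064 -0.003] sd 0.022 w 16.03
```

>>> play_rows:
  increments: "0 -0.0001 0.0003 -0.0003 -5;0 0 0 0 0"

```text
t: 17.6
ee_pos: [561.4, 61.1, 178.1]
orientation: [1.014, 2.972, 0.001]
ft_force: [-0.6, 1.5, 5.0]
width: 15.7
```

```bash
python3 s.py
```

```text
t 17.8 [561.4   61.07 178.06] yaw 142.44 F [0.24 1.76 5.13] M [ 0.422 -0.196 -0.031] sd 0.037 w 15.71
```

>>> play_rows:
  increments: "0 0 0.0002 -0.0003 -5;0 0 0 0 0"

```text
t: 18.0
ee_pos: [561.4, 61.3, 177.7]
orientation: [1.142, 2.925, 0.001]
ft_force: [0.7, 1.3, 5.2]
width: 16.2
```

```bash
python3 s.py
```

```text
t 18.2 [561.37  61.27 177.71] yaw 137.44 F [1.21 1.29 5.27] M [ 0.417 -0.424  0.005] sd 0.029 w 15.33
```

>>> play_rows:
  increments: "0 0.0003 0.0001 -0.0003 -5;0 0 0 0 0"

```text
t: 18.4
ee_pos: [561.5, 61.4, 177.3]
orientation: [1.269, 2.872, 0.001]
ft_force: [0.4, 1.8, 5.3]
width: 15.9
```

```bash
python3 s.py
```

```text
t 18.6 [561.55  61.38 177.35] yaw 132.44 F [1.12 1.68 5.37] M [ 0.402 -0.41  -0.019] sd 0.015 w 15.81
```

>>> play_rows:
  increments: "0 0.0002 0.0001 -0.0003 -5;0 0 0 0 0"

```text
t: 18.8
ee_pos: [561.7, 61.5, 177.0]
orientation: [1.393, 2.814, 0.001]
ft_force: [0.9, 1.1, 5.1]
width: 16.0
```

```bash
python3 s.py
```

```text
t 19.0 [561.68  61.49 177.01] yaw 127.41 F [1.33 1.57 5.27] M [ 0.45  -0.509  0.001] sd 0.034 w 15.49
```

>>> play_rows:
  increments: "0 0.0002 0.0001 -0.0003 -5;0 0 0 0 0"

```text
t: 19.2
ee_pos: [561.8, 61.6, 176.6]
orientation: [1.515, 2.751, 0.001]
ft_force: [1.5, 1.2, 4.3]
width: 15.5
```

```bash
python3 s.py
```

```text
t 19.4 [561.8   61.6  176.66] yaw 122.37 F [1.99 1.47 4.66] M [ 0.433 -0.597  0.001] sd 0.012 w 15.82
```

>>> play_rows:
  increments: "0 0.0003 0.0001 -0.0003 -5;0 0 0 0 0"

```text
t: 19.6
ee_pos: [562.0, 61.7, 176.3]
orientation: [1.635, 2.682, 0.001]
ft_force: [2.0, 1.4, 4.7]
width: 16.0
```

```bash
python3 s.py
```

```text
t 19.8 [561.98  61.69 176.31] yaw 117.37 F [1.88 1.97 4.8 ] M [ 0.433 -0.647 -0.001] sd 0.02 w 15.86
```

>>> play_rows:
  increments: "0 0.0003 0.0001 -0.0003 -5;0 0 0 0 0"

```text
t: 20.0
ee_pos: [562.2, 61.8, 176.0]
orientation: [1.751, 2.608, 0.001]
ft_force: [1.3, 2.0, 5.8]
width: 15.7
```

```bash
python3 s.py
```

```text
t 20.2 [562.21  61.78 176.02] yaw 112.37 F [2.09 1.45 5.54] M [ 0.427 -0.592 -0.004] sd 0.043 w 16.02
```

>>> play_rows:
  increments: "0 0.0003 0.0001 -0.0003 -4;0 0 0 0 0"

```text
t: 20.4
ee_pos: [562.5, 61.9, 175.9]
orientation: [1.84, 2.546, 0.001]
ft_force: [0.3, 2.1, 7.2]
width: 15.8
```

```bash
python3 s.py
```

```text
t 20.6 [562.46  61.88 175.9 ] yaw 108.37 F [0.68 1.58 7.14] M [ 0.41  -0.411  0.015] sd 0.043 w 16.02
```

>>> play_rows:
  increments: "0 0.0001 0.0001 -0.0001 -3;0 0 0 0 0"

```text
t: 20.8
ee_pos: [562.6, 62.0, 175.8]
orientation: [1.906, 2.497, 0.001]
ft_force: [1.4, 2.2, 7.4]
width: 16.0
```

```bash
python3 s.py
```

```text
t 21.0 [562.57  61.95 175.83] yaw 105.38 F [1.23 1.95 7.43] M [ 0.385 -0.399  0.048] sd 0.011 w 15.75
```

>>> play_rows:
  increments: "0 0 0 0 -3;0 0 0 0 0"

```text
t: 21.2
ee_pos: [562.6, 62.0, 175.8]
orientation: [1.97, 2.446, 0.001]
ft_force: [1.3, 1.7, 5.7]
width: 15.8
```

```bash
python3 s.py
```

```text
t 21.4 [562.63  61.96 175.78] yaw 102.38 F [1.66 1.7  6.37] M [ 0.39  -0.516  0.065] sd 0.029 w 15.99
```

>>> play_rows:
  increments: "0 0 0 -0.0001 -3;0 0 0 0 0"

```text
t: 21.6
ee_pos: [562.7, 61.9, 175.7]
orientation: [2.033, 2.394, 0.001]
ft_force: [0.8, 1.5, 7.4]
width: 15.8
```

```bash
python3 s.py
```

```text
t 21.8 [562.72  61.96 175.7 ] yaw 99.38 F [1.93 1.35 6.68] M [ 0.426 -0.515  0.098] sd 0.019 w 16.08
```

>>> play_rows:
  increments: "0 0 0 -0.0001 -3.5;0 0 0 0 0"

```text
t: 22.0
ee_pos: [562.8, 62.0, 175.6]
orientation: [2.106, 2.33, 0.001]
ft_force: [1.8, 1.8, 6.6]
width: 16.2
```

```bash
python3 s.py
```

```text
t 22.2 [562.81  61.98 175.61] yaw 95.89 F [1.69 1.84 6.51] M [ 0.435 -0.59   0.11 ] sd 0.025 w 16.21
```

>>> play_rows:
  increments: "0 0 0 -0.0001 -3.5;0 0 0 0 0"

```text
t: 22.4
ee_pos: [562.9, 62.0, 175.5]
orientation: [2.176, 2.265, 0.002]
ft_force: [3.2, 1.6, 6.0]
width: 15.7
```

```bash
python3 s.py
```

```text
t 22.6 [562.89  61.98 175.53] yaw 92.39 F [2.23 2.04 6.14] M [ 0.443 -0.671  0.15 ] sd 0.036 w 15.45
```

>>> play_rows:
  increments: "0 0 0 -0.0001 -3.5;0 0 0 0 0"

```text
t: 22.8
ee_pos: [563.0, 62.0, 175.5]
orientation: [2.244, 2.197, 0.002]
ft_force: [2.3, 1.1, 5.7]
width: 15.9
```

```bash
python3 s.py
```

```text
t 23.0 [563.    61.98 175.47] yaw 88.9 F [2.3  1.47 5.93] M [ 0.388 -0.702  0.178] sd 0.016 w 15.71
```

>>> play_rows:
  increments: "0 0 0 0 -2;0 0 0 0 0;0 0 0 0 0"

```text
t: 23.3
ee_pos: [563.0, 61.9, 175.4]
orientation: [2.28, 2.16, 0.002]
ft_force: [3.2, 0.3, 5.6]
width: 15.5
```

```bash
python3 s.py
```

```text
t 23.5 [563.04  61.96 175.44] yaw 86.9 F [2.57 1.2  5.74] M [ 0.402 -0.758  0.197] sd 0.039 w 15.68
```

The torque reads about 0.20 Nm, so I'll release and retreat straight up.

>>> play_rows:
  increments: "0.3 0 0 0 0;0.4 0 0 0 0;0.5 0 0 0 0;0.5 0 0 0 0;0.5 0 0 0 0;0.5 0 0 0 0;0.5 0 0 0.01 0;0.5 0 0 0.03 0;0.5 0 0 0.04 0;0.5 0 0 0.05 0;0.5 0 0 0.05 0;0.5 0 0 0 0;0.5 0 0 0 0;0.5 0 0 0 0"

```text
t: 24.9
ee_pos: [561.4, 61.9, 354.0]
orientation: [-2.284, -2.155, 0.002]
ft_force: [-0.7, -0.2, -0.6]
width: 43.6
```

Run:
```python
from h import *
o=ctrl.get_obs();print(o["t"],o["ee_pos"],o["ft_force"],o["moment"],o["width"])
T=[]
for n in("side","scene"):
    d=cam(n);P=pts(d);m=mask(d,"orange",(280,110,360,240))&(P[...,2]>130)&(np.hypot(P[...,0]-563,P[...,1]-60)<60);p=P[m]
    print(n,"bar",m.sum(),np.percentile(p,[3,50,97],0).round(1).tolist())
    for z in(125,150,175):
        q=(np.abs(P[...,2]-z)<8)&(np.hypot(P[...,0]-563,P[...,1]-60)<16)
        if q.sum(): print("  stem",z,P[q].mean(0).round(1))
    r=mask(d,"red",(270,150,390,250))&(P[...,2]>90)&(P[...,2]<130);print("  pin",P[r].mean(0).round(1))
    T.append(cv2.resize(d["img"][110:240,260:390],(390,390),interpolation=cv2.INTER_CUBIC))
cv2.imwrite("pics/i.png",np.hstack(T)[:,:,::-1])
```

```text
24.9 [561.39043307  61.90661941 353.99475262] [-0.6674803  -0.18310959 -0.5656077 ] [-0.04944031 -0.06497219  0.03769943] 43.55284101700793
side bar 95 [[553.3, 18.6, 186.8], [561.3, 29.4, 199.1], [571.2, 85.4, 204.1]]
  stem 125 [562.7  54.3 125.1]
  stem 150 [562.5  54.5 150.3]
  stem 175 [560.4  55.  172.5]
  pin [486.4  57.9 116.1]
scene bar 157 [[550.7, 30.7, 197.5], [556.5, 68.8, 204.0], [563.7, 100.1, 206.5]]
  stem 125 [557.6  64.5 124.8]
  stem 150 [557.7  64.5 150.3]
  stem 175 [555.8  63.7 174.6]
  pin [485.7  67.3 120.7]
```

View pics/i.png

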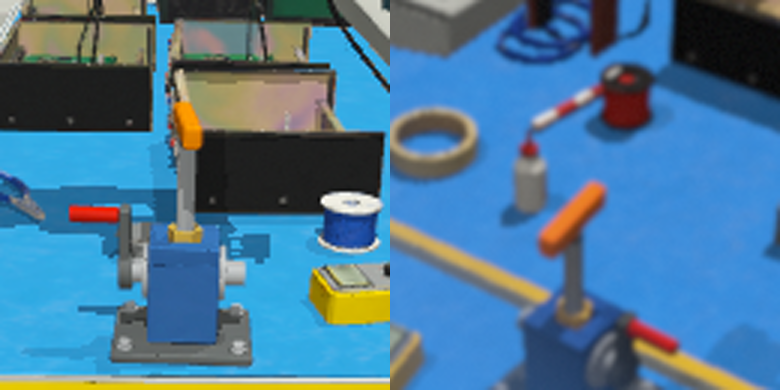

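The key stands upright in the sunken screw: the bar is at about (188,125) in the left crop and the stem enters the brass at (185,230). The lever is upright, and bottle and meter look undisturbed. Bar top at about 203 mm puts the key's end at about 89 mm. I'm handing it in.

```bash
python3 -c "
from workcell import ctrl
print(ctrl.close_job())"
```

```text
the job is handed in; nothing more can be done
None
```

I swung the lever upright and turned the setscrew clockwise with the hex key to about 0.20 Nm. The key is released and standing in the screw, and the job was handed in at about 25 s of the 72 s allowed. No verdict was reported.

**Last checks that passed**
- **Lever:** the pin lay within about 1.5 mm of upright, so the shaft is within roughly 0.04 rad of straight up.
- **Key:** it is upright to within about 0.04 rad. The bar's top is at about 203 mm, which puts the key's end at about 89 mm, below the 100 mm limit.
- **Torque:** it rose steadily from about 0 to 0.197 Nm, but the readings scatter by about 0.04 Nm.
- **Gripper:** it is about 150 mm clear of the key and reads almost no force.

**Not confirmed or in disagreement**
- **Clamping force:** I could not measure the force on the shaft directly; I inferred it from the torque.
- **Free-running torque:** the 0.06 Nm you gave did not show while the screw was turning freely; it read about 0.
- **Screw position:** the cameras disagreed by about 2 mm, so I centred the key by contact forces as it went down.
- **Bystanders:** the bottle and meter looked undisturbed in the last picture. I did not measure any of the four, and the board and dish were not in that view.
- **Pictures:** one of the 8 I viewed was a misaimed crop.

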